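Three vessels on the wrong stations of a lab bench

ROBOT

A 6-joint arm with a two-finger parallel gripper is mounted at the origin on the work surface. World frame = base frame: x ahead of the robot, y to its left, z up, the work surface at z = 0. Lengths are in m, angles in rad, forces in N, time in s.
With the tool pointing down it reaches from about 0.35 to 0.775 m from the base axis. Payload 7.3 kg.
Tool frame: the origin (TCP) lies at the centre of the arm's flange, where the gripper is bolted on; the fingertips stand 178 mm ahead of it and the grasp point (between the pads) lies 159 mm ahead of it; z points along the fingers, y is the line along which they close (so a half turn about z gives the same grasp; the last joint's range is limited). The gripper opens to 92 mm and grips with 3 to 60 N. Pads are 19 mm wide; open, the fingers measure 130 mm over their backs; the gripper's body (75 mm by 190 mm) begins 47 mm behind the grasp point.
Start: joints at [-1.259, 0.342, 1.524, -0, 1.275, -0.146], TCP at [0.232, -0.471, 0.405] pointing down, gripper open.
Joint ranges: [-2.53, 2.53], [-0.77, 2.02], [0.04, 2.7], [-1, 4.14], [0.28, 2.66], [-3.11, 3.11]. Speed limits (rad/s): [2.57, 2.57, 3.14, 3.14, 3.14, 3.14].

INTERFACE

Orientations are given as [roll, pitch, yaw] about the fixed x, y, z axes, in that order (R = Rz(yaw) Ry(pitch) Rx(roll)).
In Python, from cell import telemetry, vision, ticket gives the robot as it stands.
- The arm moves only by the shell command python3 -m crank 'ROWS' [FORCE]. ROWS is JSON, a list of rows, each a list of 5 numbers: the gripper command: -1 is shut, 1 is fully open, values between are in proportion, then the shift along the tool's x, y, z in mm, then the turn about the tool's z in rad. In form: [[fingers, dx, dy, dz, roll], ...]. A call has 1 to 12 rows; each row is the pose to reach, as a shift and turn from the pose commanded when the call began, along the tool's axes at that moment; what a row does not reach only later rows make up. A row lasts 1/12 s, in which the tool goes at most 41.7 mm and 7.16 degrees, less where a joint would pass 70% of its speed; a pose out of reach is approached as far as the arm can. A call with a gripper value outside its range is refused whole. The fingers move at their own pace and stop on an object; FORCE is the grip in N (left out, the last holds). Time passes only in rows, so rows that repeat a pose let the fingers close. It gives the time, the measured TCP pose, the force, the opening and the grip force at its end, in the units of the state.
- telemetry.observe(): the state, without advancing time (a new reading comes with each control period).
- vision.read_camera(name): name is "side" or "top"; returns (picture, depth): 400x640x3 uint8, red, green, blue; 400x640 float32, m along the optical axis (not along the pixel's ray), 0 where there is no reading.
- vision.get_calibration(name): a dict with "camera_matrix" (3x3 intrinsics, pixels), "rvec" (rotation vector, rad) and "tvec" (3), from world to camera coordinates, as OpenCV has them. Camera axes: x right, y down, z forward; pixel columns grow to the right and rows downward; lengths in m; the calibration is good to about 2 mm. A picture is of the moment at which its call begins. get_calibration takes no time and is no camera call.
- ticket.hand_in(): hands the job in; it is judged then, once.
The state is a dict: "time": time; "qpos": joint angles; "qvel": joint speeds; "joint_efforts": joint torques, N m; "tool_pos": TCP position; "tool_rot": TCP orientation; "contact_force": force on the tool from outside, world axes, zero at the start; "torque": the same for the moment, N m; "opening": finger opening in m; "grip_force": force on a finger pad.
Only numpy, scipy, OpenCV 4.12 (cv2) and the standard library are available. Lean on these libraries where they do the work, as an engineer would, in place of code of your own. Each camera call takes 0.05 s, during which the arm holds its last target. There are 200 camera calls.

TASK

The three vessels on the bench stand on the wrong stations: put the conical flask on the plate of the magnetic stirrer, the squat steel weighing pot on the pan of the balance and the capped brown bottle in the spill tray, each upright in the middle of its place. Each station holds only one vessel, so park one on the empty cork mat on the way; set the vessels down rather than dropping them, and never on the bare bench. Leave the blue tip box, the tube rack and the little vial where they are.

Things in the scene. Friction and masses are not known exactly. Their poses are not given: they have to be found in the camera images.
- flask: White plastic conical flask, closed at the top, about 0.3 kg, loose. Base 72 mm across (74 at 8 mm height), tapering to a straight neck 30 mm in diameter from 66 mm up to the top at 108 mm (a thin 35 mm collar, look only, round the top 4 mm). Grip the neck from above, about 98 mm up. Origin: centre of its underside, z up.
- pot: Squat round steel weighing pot, 64 mm in diameter and 45 mm high, with its lid fixed on, about 0.3 kg, loose. On the lid a black upright knob, 20 mm in diameter, from 45 up to 75 mm: grip it from above, about 67 mm up. Origin: centre of its underside, z up.
- bottle: Brown bottle with a pale band and a black screw cap, about 0.35 kg, loose. Body 60 mm in diameter up to 62 mm, shoulder to a short neck 32 mm in diameter at 78 mm, cap 38 mm in diameter from 84 up to the top at 114 mm. Grip the cap from above, about 105 mm up; the cap does not turn. Origin: centre of its underside, z up.
- stirrer: Magnetic stirrer, fixed: white housing 125 mm square, prolonged by 37 mm on its -x side by a slightly lower panel that bears two black knobs on its front; on the square part a grey square plate, 105 x 105 mm, whose flat top is 50 mm above the bench. Home of the flask. Origin: on the bench under the middle of the plate; z up, -x the knob side.
- balance: Balance, fixed: low white housing 175 x 135 mm with a display on its -x side and a round steel pan 110 mm in diameter whose flat top is 50 mm above the bench. Home of the pot. Origin: on the bench under the middle of the pan (not the middle of the housing); z up, -x the display side.
- tray: Grey square spill tray, fixed, 150 x 150 mm outside, walls 5 mm thick and 22 mm high, floor top 8 mm above the bench. Home of the bottle. Origin: on the bench under the middle of the tray, z up.
- cork_mat: Square cork mat, fixed, 130 x 130 x 12 mm, empty at the start: the parking place. Origin: centre of its underside on the bench; its top is 12 mm up.
- tip_box: Bystander: closed blue box of pipette tips, 88 x 123 x 60 mm, loose. Not to be moved. Origin: centre of its underside.
- tube_rack: Bystander: grey tube rack, 50 x 100 mm, 54 mm high with its tube caps, loose. Not to be moved. Origin: centre of its underside.
- vial: Bystander: small clear jar with a white cap, 32 mm in diameter, 50 mm high, loose. Not to be moved. Origin: centre of its underside.
There are look-alikes about, which are no part of the job. Leave any green look-alike of the stirrer alone. What is shaped like the pot but red is not meant.

How it is judged:
By the outcome, as a careful person would: the job done as asked, in the order asked, and still so for the second after the job is handed in, with the robot touching nothing.
It also fails if it takes over 112 s, if anything falls off the work surface, if the arm or the gripper's body presses on something with over 40 N, if the wrist force passes 120 N, or if a joint passes its speed limit or range.

## Working session

There is one attempt and no reset: what is moved stays moved. The work goes in short steps, Python scripts to look and compute and a shell command to move; the robot and the scene stay as the last step left them, time stands still between calls to the robot, and variables do not carry over. Pictures are saved under pics/ and viewed, at most 14 in all, crops included, and the job is handed in when it is done.

```bash
mkdir -p pics; ls
python3 - <<'E'
from cell import telemetry, vision
import cv2,numpy as np
print(telemetry.observe())
for n in("top","side"):
    p,d=vision.read_camera(n); cv2.imwrite(f"pics/{n}0.png",p[:,:,::-1]); np.save(f"pics/{n}0.npy",d); np.save(f"pics/{n}0c.npy",p)
    c=vision.get_calibration(n); R=cv2.Rodrigues(np.array(c["rvec"],float))[0]; print(n,c["camera_matrix"],-R.T@np.ravel(c["tvec"]))
E
```

```text
pics
{'time': 0.0, 'qpos': array([-1.25901730e+00,  3.42716668e-01,  1.52501327e+00, -3.28651784e-05,
        1.27539709e+00, -1.46014177e-01]), 'qvel': array([-1.71284260e-04,  1.19821948e-03,  3.85813947e-04,  8.84543810e-05,
        1.17495052e-03,  2.02294390e-03]), 'joint_efforts': array([ 3.06664544e-03, -4.31240237e+01, -2.44218278e+01,  7.20061501e-02,
        5.60087641e-02, -1.08053277e-04]), 'tool_pos': array([ 0.23200126, -0.47080557,  0.40404921]), 'tool_rot': array([-3.14007004e+00, -1.92151880e-04,  4.57802654e-01]), 'contact_force': array([ 0.81983839,  0.0510629 , -0.18581716]), 'torque': array([-0.01819449,  0.0212418 , -0.00559559]), 'grip_force': 0.0, 'opening': 0.09184042565363963}
top [[494.76387515   0.         315.25340235]
 [  0.         494.76387515 198.01929548]
 [  0.           0.           1.        ]] [0.30016476 0.05875756 1.59159594]
side [[516.17233114   0.         322.46539055]
 [  0.         516.17233114 212.50673357]
 [  0.           0.           1.        ]] [ 0.14427884 -1.0258949   1.09624863]
```

View pics/top0.png

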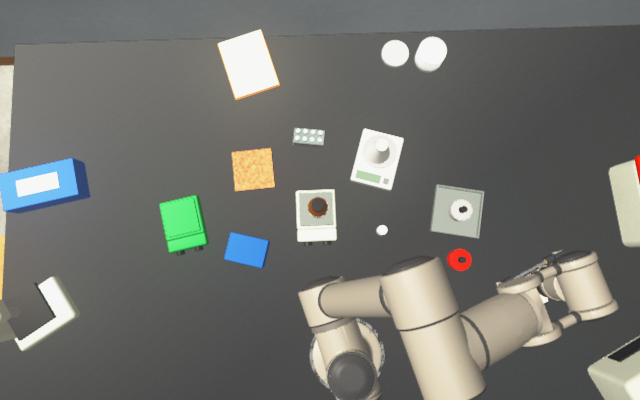

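View pics/side0.png

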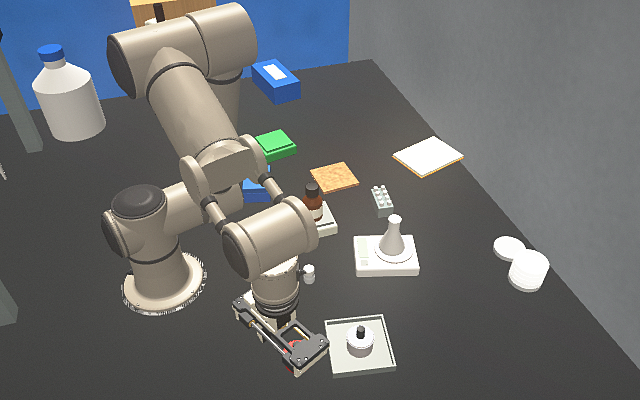

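Top view: the flask (378,152) is on the balance (377,158), the bottle (318,206) on the white stirrer (316,212), and the pot (461,210) in the tray (457,211). The cork mat at (253,169) is empty. 
The pot could be the steel one at (461,210) or the red one at (459,260); I take the steel one because the red one is excluded. The stirrer could be the white one at (316,212) or the green one at (183,222); I take the white one. I'll confirm both in a crop and measure positions.

```bash
cat > h.py <<'E'
import numpy as np,cv2
from cell import vision,telemetry
def cal(n):
    c=vision.get_calibration(n); return np.array(c["camera_matrix"],float),cv2.Rodrigues(np.array(c["rvec"],float))[0],np.ravel(c["tvec"])
def cloud(n,d):
    K,R,t=cal(n); v,u=np.indices(d.shape)
    P=np.stack([(u-K[0,2])/K[0,0]*d,(v-K[1,2])/K[1,1]*d,d],-1)
    W=(P-t)@R; W[d==0]=np.nan; return W
def band(W,box,z0,z1):
    u0,v0,u1,v1=box; w=W[v0:v1,u0:u1].reshape(-1,3); w=w[(w[:,2]>z0)&(w[:,2]<z1)]
    if len(w)<4: return None
    r=cv2.minAreaRect((w[:,:2]*1000).astype(np.float32))
    return len(w),w[:,2].mean().round(4),"rect c",np.round(r[0],1),"size",np.round(r[1],1),"ang",round(r[2],1),"mean",(1000*w[:,:2].mean(0)).round(1)
E
python3 - <<'E'
from h import *
W=cloud("top",np.load("pics/top0.npy"))
for k,b,z in [("flask",(360,130,400,170),(.145,.17)),("bottle",(300,190,335,225),(.15,.175)),("pot",(445,195,478,226),(.07,.095)),("pot lid",(445,195,478,226),(.045,.063)),
 ("plate",(290,180,345,248),(.045,.056)),("balance",(345,125,410,195),(.02,.056)),("pan",(345,125,410,195),(.047,.056)),("tray",(420,175,495,245),(.014,.03)),
 ("cork",(225,140,280,195),(.007,.02)),("vial",(372,220,390,240),(.03,.06)),("rack",(285,120,332,150),(.02,.07)),("tip",(220,225,275,272),(.04,.07)),("red",(440,245,475,275),(.02,.09))]:
    print(k,band(W,b,*z))
p=np.load("pics/top0c.npy")[100:290,200:500,::-1]
cv2.imwrite("pics/crop1.png",cv2.resize(p,None,fx=2.6,fy=2.6,interpolation=cv2.INTER_CUBIC))
E
```

```text
flask (114, np.float64(0.1582), 'rect c', array([ 621.6, -114.6]), 'size', array([32.9, 33.4]), 'ang', 87.0, 'mean', array([ 621.9, -114.6]))
bottle (133, np.float64(0.1643), 'rect c', array([449.4,  79.2]), 'size', array([35.2, 35.5]), 'ang', 2.9, 'mean', array([448.7,  78.6]))
pot (40, np.float64(0.0819), 'rect c', array([ 434.2, -365.2]), 'size', array([18.3, 18.6]), 'ang', 38.5, 'mean', array([ 434.1, -365.6]))
pot lid (324, np.float64(0.0532), 'rect c', array([ 434.8, -367.6]), 'size', array([62.9, 67.4]), 'ang', 0.3, 'mean', array([ 433.9, -365.3]))
plate (743, np.float64(0.0504), 'rect c', array([432.3,  84.1]), 'size', array([143.9, 120.8]), 'ang', 0.4, 'mean', array([445. ,  86.9]))
balance (1828, np.float64(0.0411), 'rect c', array([ 606.2, -114.5]), 'size', array([134.7, 176.8]), 'ang', 73.9, 'mean', array([ 596.7, -111.8]))
pan (395, np.float64(0.0508), 'rect c', array([ 598.9, -117.5]), 'size', array([122.3, 163.4]), 'ang', 69.0, 'mean', array([ 624.1, -124.1]))
tray (471, np.float64(0.0207), 'rect c', array([ 433.8, -363.1]), 'size', array([152.7, 151.3]), 'ang', 79.8, 'mean', array([ 433.1, -363.9]))
cork (1490, np.float64(0.0126), 'rect c', array([596.2, 291.1]), 'size', array([179.7, 174.9]), 'ang', 86.6, 'mean', array([586.2, 286.6]))
vial (76, np.float64(0.0499), 'rect c', array([ 378.4, -120.8]), 'size', array([28.2, 25.2]), 'ang', 89.5, 'mean', array([ 378.4, -120.2]))
rack (510, np.float64(0.0425), 'rect c', array([683.9, 102.7]), 'size', array([99.9, 52.4]), 'ang', 83.8, 'mean', array([680.9, 103.1]))
tip (1137, np.float64(0.0607), 'rect c', array([325.9, 302.7]), 'size', array([123. ,  87.9]), 'ang', 75.7, 'mean', array([325.6, 301.9]))
red (392, np.float64(0.0478), 'rect c', array([ 282.1, -358. ]), 'size', array([67.1, 64.5]), 'ang', 88.1, 'mean', array([ 281.1, -354.3]))
```

View pics/crop1.png

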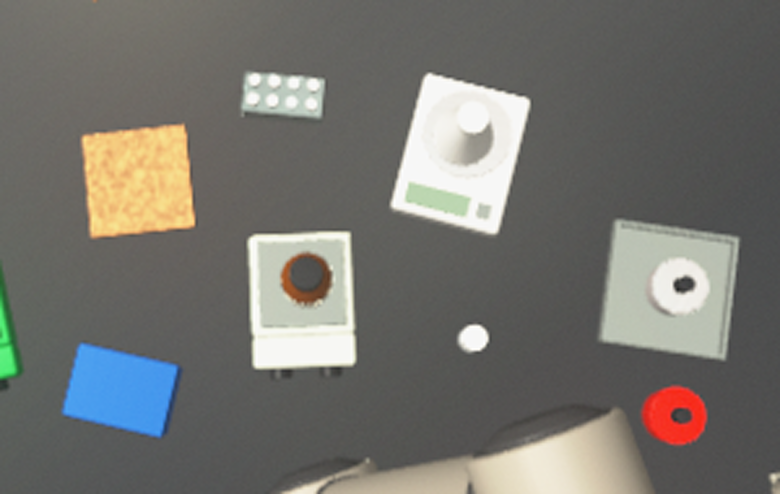

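Confirmed: the steel pot (680,285 in the crop) is in the tray and the red lookalike (675,415) is outside it. The white stirrer carries the bottle. Next come the station centres, using colour and ray-plane intersection.

```bash
cat >> h.py <<'E'
def ray(n,uv,z):
    K,R,t=cal(n); uv=np.atleast_2d(uv).astype(float); C=-R.T@t
    D=np.c_[(uv-K[:2,2])/K[[0,1],[0,1]],np.ones(len(uv))]@R
    return 1000*(C+D*((z-C[2])/D[:,2])[:,None])[:,:2]
E
python3 - <<'E'
from h import *
im=np.load("pics/top0c.npy"); hsv=cv2.cvtColor(im,cv2.COLOR_RGB2HSV)
c=lambda a:np.array(a)/2.6+[200,100]-.3
print("plate",ray("top",c([(258,242),(341,240),(344,327),(262,328)]),.05).round(1))
th=np.array([(467,89),(467,177),(424,133),(511,133)]);print("pan",ray("top",c(th),.05).round(1))
m=((hsv[...,0]<25)&(hsv[...,1]>90)).astype(np.uint8); m[:140]=0;m[195:]=0;m[:,:225]=0;m[:,280:]=0
v,u=np.nonzero(m); r=cv2.minAreaRect(ray("top",np.c_[u,v],.012).astype(np.float32)); print("cork",r)
b=im[205,300:335].tolist(); print([x[0]//1 for x in b], [x[0] for x in im[185:245,303].tolist()])
# pan: bright ring/edges crop
cv2.imwrite("pics/pan.png",np.hstack([cv2.resize(im[120:200,340:420,::-1],None,fx=5,fy=5,interpolation=cv2.INTER_CUBIC),cv2.resize(im[180:260,280:360,::-1],None,fx=5,fy=5,interpolation=cv2.INTER_CUBIC)]))
E
```

```text
plate [[501.4 137. ]
 [501.3  36.7]
 [396.2  35.8]
 [397.3 134.2]]
pan [[ 683.6 -122.1]
 [ 574.5 -118. ]
 [ 630.2  -67.8]
 [ 627.4 -173.4]]
cork ((587.576904296875, 288.0794677734375), (132.2186737060547, 132.03770446777344), 4.930607795715332)
[198, 199, 199, 198, 200, 199, 200, 190, 169, 164, 159, 130, 81, 84, 84, 84, 83, 83, 83, 82, 83, 80, 80, 79, 84, 99, 99, 133, 195, 194, 196, 189, 217, 246, 241] [99, 100, 100, 98, 96, 221, 246, 244, 217, 200, 199, 197, 199, 198, 200, 200, 199, 199, 197, 199, 198, 199, 201, 199, 199, 199, 200, 198, 198, 200, 198, 198, 199, 198, 199, 199, 199, 198, 197, 197, 178, 235, 247, 244, 242, 246, 247, 247, 247, 247, 247, 247, 247, 247, 247, 244, 206, 92, 86, 86]
```

View pics/pan.png

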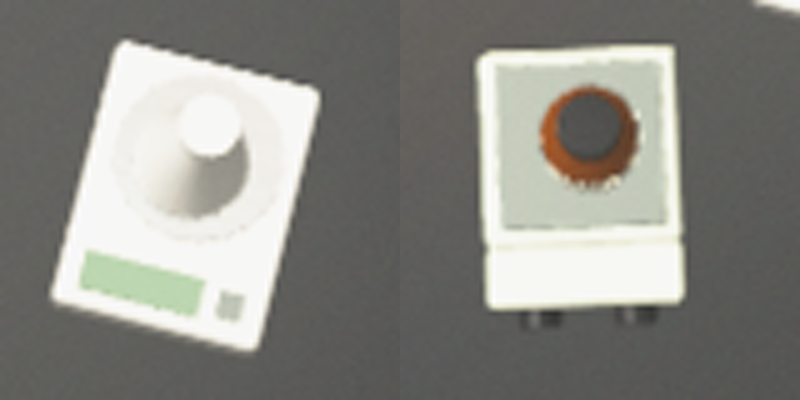

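Measured centres in mm: pan about (629,-120), plate about (449,86), cork (587.5,288), tray (434,-363). All are within reach and match the given sizes. The bottle is at (449,79), the flask at (621.7,-114.6) and the pot at (434.2,-365.5).

The order will be: bottle to cork, flask to stirrer, pot to balance, bottle to tray.

```bash
cat > go.py <<'E'
import sys,numpy as np
from cell import telemetry
s=telemetry.observe(); p=s["tool_pos"]*1000; y=s["tool_rot"][2]
for a in sys.argv[1:]:   # x,y,graspz  mm
    w=np.array([float(v) for v in a.split(",")])+[0,0,159]-p; c,n=np.cos(y),np.sin(y)
    print(a,"dx %.1f dy %.1f dz %.1f"%(c*w[0]+n*w[1],n*w[0]-c*w[1],-w[2]))
print("t",s["time"],"tcp",p.round(1),"rot",s["tool_rot"].round(3),"q",s["qpos"].round(2),"F",s["contact_force"].round(1),"open",round(s["opening"],4),"grip",s["grip_force"])
E
python3 go.py 449,79,245
```

```text
449,79,245 dx 437.6 dy -397.3 dz 0.1
t 0.1 tcp [ 232.  -470.8  404.1] rot [-3.14  -0.     0.458] q [-1.26  0.34  1.52  0.    1.28 -0.15] F [ 0.8  0.1 -0.3] open 0.0914 grip 0.0
```

```bash
python3 -m crank '[[1,30,-27,0,0],[1,60,-54,0,0],[1,90,-82,0,0],[1,120,-109,0,0],[1,150,-136,0,0],[1,180,-163,0,0],[1,210,-190,0,0],[1,240,-218,0,0],[1,270,-245,0,0],[1,300,-272,0,0],[1,330,-299,0,0],[1,360,-327,0,0]]' 25; python3 go.py 449,79,245
```

```text
time: 1.1
tool_pos: [0.4106, -0.0165, 0.4047]
tool_rot: [3.141, 0.0, 0.458]
contact_force: [1.6, -0.7, -0.1]
opening: 0.0918
grip_force: 0.0
449,79,245 dx 76.6 dy -68.7 dz 0.7
t 1.1 tcp [410.6 -16.5 404.7] rot [3.141 0.    0.458] q [-0.23  0.13  1.81 -0.    1.2   0.89] F [ 1.6 -0.7 -0.1] open 0.0918 grip 0.0
```

```bash
python3 -m crank '[[1,26,-23,0,0],[1,52,-46,0,0],[1,76,-69,0,0],[1,76,-69,0,0],[1,76,-69,0,0]]'; python3 go.py 449,79,155;  python3 - <<'E'
from h import *
p,d=vision.read_camera("side"); cv2.imwrite("pics/s1.png",p[:,:,::-1])
E
```

```text
time: 1.52
tool_pos: [0.4482, 0.0784, 0.4042]
tool_rot: [-3.141, 0.001, 0.461]
contact_force: [-0.0, 0.4, 0.6]
opening: 0.0918
grip_force: 0.0
449,79,155 dx 1.0 dy -0.2 dz 90.2
t 1.5167 tcp [448.2  78.4 404.2] rot [-3.141e+00  1.000e-03  4.610e-01] q [ 0.    0.21  1.7  -0.    1.22  1.11] F [-0.   0.4  0.6] open 0.0918 grip 0.0
```

View pics/s1.png

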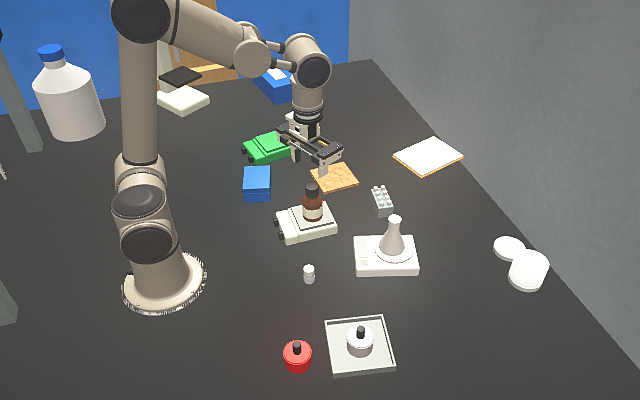

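The gripper (about 312,150) is open and above the bottle cap (312,186), with nothing nearby. Descending to grip.

```bash
python3 -m crank '[[1,1,0,25,0],[1,1,0,50,0],[1,1,0,72,0],[1,1,0,86,0],[1,1,0,90,0],[-1,1,0,90,0],[-1,1,0,90,0],[-1,1,0,90,0],[-1,1,0,90,0],[-1,1,0,90,0],[-1,1,0,90,0],[-1,1,0,90,0]]' 30; python3 go.py 449,79,255 587.5,288,255 587.5,288,118
```

```text
time: 2.57
tool_pos: [0.449, 0.0775, 0.315]
tool_rot: [3.141, -0.0, 0.458]
contact_force: [0.2, -0.5, 0.2]
opening: 0.0499
grip_force: 0.0
449,79,255 dx 0.6 dy -1.4 dz -99.0
587.5,288,255 dx 217.3 dy -127.6 dz -99.0
587.5,288,118 dx 217.3 dy -127.6 dz 38.0
t 2.5667 tcp [449.   77.5 315. ] rot [ 3.141 -0.     0.458] q [ 0.    0.32  1.84 -0.    0.98  1.12] F [ 0.2 -0.5  0.2] open 0.0499 grip 0.0
```

```bash
python3 -m crank '[[-1,0,0,0,0],[-1,0,0,0,0],[-1,0,0,0,0],[-1,0,0,0,0],[-1,0,0,0,0],[-1,0,0,0,0],[-1,0,0,-15,0],[-1,0,0,-35,0],[-1,0,0,-60,0],[-1,0,0,-85,0],[-1,0,0,-97,0],[-1,0,0,-97,0]]' 30; python3 go.py 587.5,288,255
```

```text
time: 3.57
tool_pos: [0.4493, 0.0776, 0.4138]
tool_rot: [3.14, -0.004, 0.458]
contact_force: [0.5, 0.2, -4.0]
opening: 0.0376
grip_force: 30.0
587.5,288,255 dx 217.0 dy -127.6 dz -0.2
t 3.5667 tcp [449.3  77.6 413.8] rot [ 3.14  -0.004  0.458] q [0.   0.21 1.69 0.   1.24 1.12] F [ 0.5  0.2 -4. ] open 0.0376 grip 29.9574413895607
```

Bottle held: opening 37.6 mm, grip 30 N, 4 N of weight. On to the cork mat.

```bash
python3 -m crank '[[-1,12,-7,0,0],[-1,32,-19,0,0],[-1,57,-33,0,0],[-1,83,-49,0,0],[-1,110,-65,0,0],[-1,137,-81,0,0],[-1,163,-96,0,0],[-1,187,-110,0,0],[-1,206,-121,0,0],[-1,217,-127,0,0],[-1,217,-128,0,0],[-1,217,-128,0,0]]'; python3 go.py 587.5,288,118
```

```text
time: 4.57
tool_pos: [0.5869, 0.2886, 0.4088]
tool_rot: [-3.141, 0.005, 0.459]
contact_force: [-0.5, -0.3, -3.9]
opening: 0.0373
grip_force: 30.0
587.5,288,118 dx 0.2 dy 0.8 dz 131.8
t 4.5667 tcp [586.9 288.6 408.8] rot [-3.141  0.005  0.459] q [ 0.34  0.59  1.12 -0.    1.44  1.45] F [-0.5 -0.3 -3.9] open 0.0373 grip 29.956232607364655
```

```bash
python3 -m crank '[[-1,0,0,15,0],[-1,0,0,38,0],[-1,0,0,62,0],[-1,0,0,86,0],[-1,0,0,106,0],[-1,0,0,118,0],[-1,0,0,122,0],[-1,0,0,122,0],[-1,0,0,122,0]]'; python3 go.py 587.5,288,118
```

```text
time: 5.32
tool_pos: [0.5871, 0.2877, 0.2902]
tool_rot: [3.141, -0.0, 0.457]
contact_force: [-0.1, 1.2, -3.4]
opening: 0.0378
grip_force: 30.0
587.5,288,118 dx 0.5 dy -0.1 dz 13.2
t 5.3167 tcp [587.1 287.7 290.2] rot [ 3.141 -0.     0.457] q [ 0.34  0.67  1.29 -0.    1.18  1.45] F [-0.1  1.2 -3.4] open 0.0378 grip 29.957094490528107
```

```bash
python3 -m crank '[[-1,0,0,3,0],[-1,0,0,6,0],[-1,0,0,9,0],[-1,0,0,11,0],[-1,0,0,12,0],[-1,0,0,12,0],[-1,0,0,12,0]]'; python3 go.py 587.5,288,118
```

```text
time: 5.9
tool_pos: [0.5871, 0.2882, 0.2777]
tool_rot: [3.141, 0.0, 0.458]
contact_force: [0.0, -0.2, -4.2]
opening: 0.0369
grip_force: 30.0
587.5,288,118 dx 0.2 dy 0.3 dz 0.7
t 5.9 tcp [587.1 288.2 277.7] rot [3.141 0.    0.458] q [ 0.34  0.69  1.3  -0.    1.15  1.45] F [ 0.  -0.2 -4.2] open 0.0369 grip 29.95700240135193
```

```bash
python3 -m crank '[[-1,0,0,0.7,0],[-1,0,0,1.4,0],[-1,0,0,2,0],[-1,0,0,2,0],[-1,0,0,2,0]]'; python3 go.py 587.5,288,118
```

```text
time: 6.32
tool_pos: [0.5873, 0.2882, 0.2768]
tool_rot: [3.141, -0.002, 0.458]
contact_force: [-0.2, -1.7, 4.7]
opening: 0.0375
grip_force: 30.0
587.5,288,118 dx 0.1 dy 0.2 dz -0.2
t 6.3167 tcp [587.3 288.2 276.8] rot [ 3.141e+00 -2.000e-03  4.580e-01] q [ 0.34  0.69  1.3  -0.    1.15  1.45] F [-0.2 -1.7  4.7] open 0.0375 grip 29.970375895500183
```

Contact (+4.7 N). Release and rise.

```bash
python3 -m crank '[[1,0,0,-0.5,0],[1,0,0,-0.5,0],[1,0,0,-0.5,0],[1,0,0,-0.5,0],[1,0,0,-0.5,0],[1,0,0,-0.5,0],[1,0,0,-0.5,0],[1,0,0,-20,0],[1,0,0,-50,0],[1,0,0,-85,0],[1,0,0,-120,0],[1,0,0,-125,0]]'; python3 go.py 621.7,-114.6,245
```

```text
time: 7.32
tool_pos: [0.5876, 0.2884, 0.4082]
tool_rot: [3.14, -0.012, 0.458]
contact_force: [-0.0, 0.3, 0.8]
opening: 0.0915
grip_force: 0.0
621.7,-114.6,245 dx -147.5 dy 376.6 dz 4.2
t 7.3167 tcp [587.6 288.4 408.2] rot [ 3.14  -0.012  0.458] q [ 0.34  0.58  1.12 -0.    1.42  1.45] F [-0.   0.3  0.8] open 0.0915 grip 0.0
```

```bash
python3 -m crank '[[1,-13,34,0,0],[1,-26,68,0,0],[1,-40,103,0,0],[1,-54,137,0,0],[1,-67,171,0,0],[1,-80,205,0,0],[1,-94,240,0,0],[1,-107,274,0,0],[1,-121,308,0,0],[1,-134,342,0,0],[1,-147,376,4,0],[1,-147,376,4,0]]'; python3 -m crank '[[1,0,0,0,0]]'; python3 go.py 621.7,-114.6,148
python3 - <<'E'
from h import *
p,d=vision.read_camera("top"); W=cloud("top",d)
print("bottle on cork",band(W,(225,130,290,195),.115,.14)); print("body",band(W,(225,130,290,195),.055,.09))
E
```

```text
time: 8.32
tool_pos: [0.6213, -0.1204, 0.3956]
tool_rot: [3.139, 0.002, 0.452]
contact_force: [-1.0, 0.9, 0.2]
opening: 0.0917
grip_force: 0.0
time: 8.4
tool_pos: [0.6213, -0.1162, 0.396]
tool_rot: [-3.141, 0.001, 0.454]
contact_force: [-0.3, 0.4, -0.4]
opening: 0.0915
grip_force: 0.0
621.7,-114.6,148 dx 1.0 dy -1.2 dz 89.0
t 8.4 tcp [ 621.3 -116.2  396. ] rot [-3.141e+00  1.000e-03  4.540e-01] q [-0.31  0.55  1.22  0.    1.38  0.81] F [-0.3  0.4 -0.4] open 0.0915 grip 0.0
bottle on cork (130, np.float64(0.126), 'rect c', array([586.9, 288.9]), 'size', array([36.4, 36.7]), 'ang', 1.6, 'mean', array([585.5, 288.9]))
body (162, np.float64(0.0773), 'rect c', array([583. , 286.8]), 'size', array([52.7, 58.4]), 'ang', 37.2, 'mean', array([576.7, 281.7]))
```

The bottle stands upright on the cork at (587,289). Now the flask.

```bash
python3 -m crank '[[1,1,-1,25,0],[1,1,-1,50,0],[1,1,-1,72,0],[1,1,-1,85,0],[1,1,-1,89,0],[-1,1,-1,89,0],[-1,1,-1,89,0],[-1,1,-1,89,0],[-1,1,-1,89,0],[-1,1,-1,89,0],[-1,1,-1,89,0],[-1,1,-1,89,0]]'; python3 -m crank '[[-1,0,0,0,0],[-1,0,0,0,0],[-1,0,0,0,0],[-1,0,0,0,0],[-1,0,0,0,0],[-1,0,0,0,0],[-1,0,0,0,0],[-1,0,0,0,0],[-1,0,0,0,0]]';python3 go.py 621.7,-114.6,148
```

```text
time: 9.45
tool_pos: [0.6219, -0.1128, 0.3081]
tool_rot: [3.141, -0.0, 0.458]
contact_force: [0.0, -1.1, 0.1]
opening: 0.05
grip_force: 0.0
time: 10.2
tool_pos: [0.622, -0.1129, 0.3079]
tool_rot: [3.141, -0.0, 0.458]
contact_force: [1.7, -2.8, 1.4]
opening: 0.0291
grip_force: 29.9
621.7,-114.6,148 dx -1.0 dy 1.4 dz 0.9
t 10.2 tcp [ 622.  -112.9  307.9] rot [ 3.141 -0.     0.458] q [-0.3   0.62  1.34 -0.    1.18  0.81] F [ 1.7 -2.8  1.4] open 0.0291 grip 29.871378841926344
```

```bash
python3 -m crank '[[-1,0,0,-10,0],[-1,0,0,-28,0],[-1,0,0,-50,0],[-1,0,0,-72,0],[-1,0,0,-90,0],[-1,0,0,-97,0],[-1,0,0,-97,0],[-1,0,0,-97,0]]';python3 go.py 449,86,248 449,86,148
```

```text
time: 10.87
tool_pos: [0.6216, -0.1125, 0.4038]
tool_rot: [-3.14, 0.001, 0.458]
contact_force: [-0.6, 1.2, -4.9]
opening: 0.0292
grip_force: 29.8
449,86,248 dx -67.1 dy -254.3 dz -3.2
449,86,148 dx -67.1 dy -254.3 dz 96.8
t 10.8667 tcp [ 621.6 -112.5  403.8] rot [-3.14e+00  1.00e-03  4.58e-01] q [-0.3   0.54  1.2   0.    1.4   0.81] F [-0.6  1.2 -4.9] open 0.0292 grip 29.814208206371404
```

```bash
python3 -m crank '[[-1,-4,-14,0,0],[-1,-10,-38,0,0],[-1,-17,-66,0,0],[-1,-25,-96,0,0],[-1,-33,-126,0,0],[-1,-41,-156,0,0],[-1,-49,-186,0,0],[-1,-56,-213,0,0],[-1,-62,-236,0,0],[-1,-66,-250,0,0],[-1,-67,-254,0,0],[-1,-67,-254,0,0]]';python3 -m crank '[[-1,0,0,0,0],[-1,0,0,0,0]]';python3 go.py 449,86,148
```

```text
time: 11.87
tool_pos: [0.4491, 0.086, 0.4041]
tool_rot: [-3.141, 0.001, 0.459]
contact_force: [-0.1, 0.3, -3.5]
opening: 0.0292
grip_force: 29.8
time: 12.03
tool_pos: [0.4503, 0.0848, 0.4044]
tool_rot: [3.141, 0.0, 0.457]
contact_force: [0.3, 0.4, -3.8]
opening: 0.0292
grip_force: 29.8
449,86,148 dx -0.6 dy -1.7 dz 97.4
t 12.0333 tcp [450.3  84.8 404.4] rot [3.141 0.    0.457] q [ 0.02  0.22  1.7  -0.    1.22  1.13] F [ 0.3  0.4 -3.8] open 0.0292 grip 29.815521119744517
```

```bash
python3 -m crank '[[-1,-1,-1,15,0],[-1,-1,-1,38,0],[-1,-1,-1,60,0],[-1,-1,-1,76,0],[-1,-1,-1,84,0],[-1,-1,-1,88,0],[-1,-1,-1,91,0],[-1,-1,-1,93,0],[-1,-1,-1,94,0],[-1,-1,-1,94,0],[-1,-1,-1,94,0]]';python3 go.py 449,86,148
```

```text
time: 12.95
tool_pos: [0.4484, 0.0859, 0.3112]
tool_rot: [3.141, -0.001, 0.458]
contact_force: [0.3, 0.3, -4.2]
opening: 0.0294
grip_force: 29.8
449,86,148 dx 0.6 dy 0.2 dz 4.2
t 12.95 tcp [448.4  85.9 311.2] rot [ 3.141e+00 -1.000e-03  4.580e-01] q [ 0.02  0.33  1.84 -0.    0.97  1.13] F [ 0.3  0.3 -4.2] open 0.0294 grip 29.815262337215245
```

```bash
python3 -m crank '[[-1,0.5,0,1,0],[-1,0.5,0,2,0],[-1,0.5,0,3,0],[-1,0.5,0,3.5,0],[-1,0.5,0,3.5,0],[-1,0.5,0,3.5,0]]';python3 go.py 449,86,148
```

```text
time: 13.45
tool_pos: [0.4488, 0.0861, 0.3077]
tool_rot: [3.141, -0.001, 0.458]
contact_force: [0.3, -1.5, 3.0]
opening: 0.0294
grip_force: 29.8
449,86,148 dx 0.1 dy 0.2 dz 0.7
t 13.45 tcp [448.8  86.1 307.7] rot [ 3.141e+00 -1.000e-03  4.580e-01] q [ 0.02  0.33  1.84 -0.    0.97  1.13] F [ 0.3 -1.5  3. ] open 0.0294 grip 29.830323989881435
```

Contact (force changed from -4 to +3 N). Release and go to the pot.

```bash
python3 -m crank '[[1,0,0,0,0],[1,0,0,0,0],[1,0,0,0,0],[1,0,0,0,0],[1,0,0,0,0],[1,0,0,0,0],[1,0,0,0,0],[1,0,0,-20,0],[1,0,0,-50,0],[1,0,0,-80,0],[1,0,0,-96,0],[1,0,0,-96,0]]'; python3 go.py 434.2,-365.5,245
```

```text
time: 14.45
tool_pos: [0.4493, 0.0862, 0.4068]
tool_rot: [3.138, -0.007, 0.458]
contact_force: [0.7, 0.3, 0.7]
opening: 0.0915
grip_force: 0.0
434.2,-365.5,245 dx -213.2 dy 398.5 dz 2.8
t 14.45 tcp [449.3  86.2 406.8] rot [ 3.138 -0.007  0.458] q [ 0.02  0.21  1.7  -0.    1.22  1.13] F [0.7 0.3 0.7] open 0.0915 grip 0.0
```

```bash
python3 -m crank '[[1,-17,32,0,0],[1,-34,64,0,0],[1,-51,96,0,0],[1,-68,128,0,0],[1,-85,160,0,0],[1,-102,192,0,0],[1,-120,224,0,0],[1,-137,256,0,0],[1,-154,288,0,0],[1,-171,320,0,0],[1,-188,352,0,0],[1,-205,384,0,0]]'; python3 -m crank '[[1,-8,14,0,0],[1,-8,14,0,0],[1,-8,14,0,0]]'; python3 go.py 434.2,-365.5,75;python3 - <<'E'
from h import *
p,d=vision.read_camera("top"); W=cloud("top",d)
print("flask",band(W,(295,185,340,230),.145,.17)); 
E
```

```text
time: 15.45
tool_pos: [0.4339, -0.3506, 0.402]
tool_rot: [-3.14, 0.0, 0.458]
contact_force: [1.0, 0.2, 0.4]
opening: 0.0917
grip_force: 0.0
time: 15.7
tool_pos: [0.4331, -0.3655, 0.4017]
tool_rot: [-3.139, 0.0, 0.456]
contact_force: [1.0, 0.6, -0.9]
opening: 0.0916
grip_force: 0.0
434.2,-365.5,75 dx 1.0 dy 0.4 dz 167.7
t 15.7 tcp [ 433.1 -365.5  401.7] rot [-3.139  0.     0.456] q [-0.84  0.42  1.41  0.    1.31  0.28] F [ 1.   0.6 -0.9] open 0.0916 grip 0.0
flask (114, np.float64(0.1581), 'rect c', array([448.7,  86.8]), 'size', array([32.3, 32.6]), 'ang', 87.4, 'mean', array([448.1,  86.1]))
```

Flask upright on the plate at (449,87). Pot next.

```bash
python3 -m crank '[[1,1,0,25,0],[1,1,0,55,0],[1,1,0,85,0],[1,1,0,115,0],[1,1,0,142,0],[1,1,0,160,0],[1,1,0,167,0],[-1,1,0,167,0],[-1,1,0,167,0],[-1,1,0,167,0],[-1,1,0,167,0],[-1,1,0,167,0]]'; python3 -m crank '[[-1,0,0,0,0],[-1,0,0,0,0],[-1,0,0,0,0],[-1,0,0,0,0],[-1,0,0,0,0],[-1,0,0,0,0],[-1,0,0,0,0],[-1,0,0,0,0],[-1,0,0,0,0],[-1,0,0,0,0],[-1,0,0,0,0],[-1,0,0,0,0]]';python3 go.py 434.2,-365.5,75
```

```text
time: 16.75
tool_pos: [0.4346, -0.3647, 0.2375]
tool_rot: [3.139, -0.001, 0.458]
contact_force: [-0.7, 0.2, 0.5]
opening: 0.0633
grip_force: 0.0
time: 17.75
tool_pos: [0.4346, -0.3649, 0.2366]
tool_rot: [3.14, -0.0, 0.458]
contact_force: [1.7, -3.3, 3.2]
opening: 0.0194
grip_force: 29.9
434.2,-365.5,75 dx -0.6 dy 0.4 dz 2.6
t 17.75 tcp [ 434.6 -364.9  236.6] rot [ 3.14  -0.     0.458] q [-0.83  0.6   1.61 -0.    0.93  0.28] F [ 1.7 -3.3  3.2] open 0.0194 grip 29.889589548110962
```

```bash
python3 -m crank '[[-1,0,0,-10,0],[-1,0,0,-30,0],[-1,0,0,-55,0],[-1,0,0,-80,0],[-1,0,0,-105,0],[-1,0,0,-120,0],[-1,0,0,-120,0],[-1,0,0,-120,0]]';python3 go.py 629,-119.5,197
```

```text
time: 18.42
tool_pos: [0.434, -0.3639, 0.3559]
tool_rot: [-3.14, 0.0, 0.458]
contact_force: [-0.4, -0.6, -3.7]
opening: 0.0194
grip_force: 29.8
629,-119.5,197 dx 282.9 dy -133.0 dz -0.1
t 18.4167 tcp [ 434.  -363.9  355.9] rot [-3.14   0.     0.458] q [-0.83  0.46  1.48  0.    1.2   0.28] F [-0.4 -0.6 -3.7] open 0.0194 grip 29.844714403152466
```

```bash
python3 -m crank '[[-1,14,-7,0,0],[-1,38,-18,0,0],[-1,67,-31,0,0],[-1,98,-46,0,0],[-1,130,-61,0,0],[-1,162,-76,0,0],[-1,194,-91,0,0],[-1,226,-106,0,0],[-1,254,-119,0,0],[-1,274,-129,0,0],[-1,283,-133,0,0],[-1,283,-133,0,0]]';python3 -m crank '[[-1,0,0,0,0],[-1,0,0,0,0]]';python3 go.py 629,-119.5,119.6
```

```text
time: 19.42
tool_pos: [0.63, -0.118, 0.3535]
tool_rot: [-3.138, 0.003, 0.461]
contact_force: [-0.8, -0.1, -3.6]
opening: 0.0197
grip_force: 29.8
time: 19.58
tool_pos: [0.6287, -0.1212, 0.3552]
tool_rot: [-3.14, 0.002, 0.457]
contact_force: [0.3, -0.5, -4.5]
opening: 0.0195
grip_force: 29.8
629,-119.5,119.6 dx 1.0 dy -1.4 dz 76.6
t 19.5833 tcp [ 628.7 -121.2  355.2] rot [-3.14e+00  2.00e-03  4.57e-01] q [-0.31  0.59  1.25 -0.    1.3   0.8 ] F [ 0.3 -0.5 -4.5] open 0.0195 grip 29.84464555978775
```

```bash
python3 -m crank '[[-1,0.5,-0.5,15,0],[-1,0.5,-0.5,35,0],[-1,0.5,-0.5,53,0],[-1,0.5,-0.5,64,0],[-1,0.5,-0.5,69,0],[-1,0.5,-0.5,72,0],[-1,0.5,-0.5,73.5,0],[-1,0.5,-0.5,73.5,0],[-1,0.5,-0.5,73.5,0]]';python3 go.py 629,-120,119.6
```

```text
time: 20.33
tool_pos: [0.6299, -0.1197, 0.2837]
tool_rot: [3.14, -0.001, 0.458]
contact_force: [0.9, -0.2, -4.0]
opening: 0.0195
grip_force: 29.8
629,-120,119.6 dx -0.9 dy -0.1 dz 5.1
t 20.3333 tcp [ 629.9 -119.7  283.7] rot [ 3.14e+00 -1.00e-03  4.58e-01] q [-0.31  0.66  1.34 -0.    1.14  0.81] F [ 0.9 -0.2 -4. ] open 0.0195 grip 29.8456871509552
```

```bash
python3 -m crank '[[-1,-0.5,0,1,0],[-1,-0.5,0,2,0],[-1,-0.5,0,3,0],[-1,-0.5,0,4,0],[-1,-0.5,0,4.5,0],[-1,-0.5,0,4.5,0],[-1,-0.5,0,4.5,0]]';python3 go.py 629,-120,119.6
```

```text
time: 20.92
tool_pos: [0.6293, -0.1198, 0.2786]
tool_rot: [3.141, -0.0, 0.458]
contact_force: [0.2, 0.9, -0.5]
opening: 0.0193
grip_force: 29.9
629,-120,119.6 dx -0.4 dy 0.1 dz -0.0
t 20.9167 tcp [ 629.3 -119.8  278.6] rot [ 3.141 -0.     0.458] q [-0.31  0.66  1.34 -0.    1.13  0.81] F [ 0.2  0.9 -0.5] open 0.0193 grip 29.855542480945587
```

Partial contact; 1 mm more, then release and rise.

```bash
python3 -m crank '[[-1,0,0,0.8,0],[-1,0,0,0.8,0],[1,0,0,0.8,0],[1,0,0,0.5,0],[1,0,0,0,0],[1,0,0,0,0],[1,0,0,0,0],[1,0,0,0,0],[1,0,0,0,0],[1,0,0,0,0],[1,0,0,0,0],[1,0,0,0,0]]'; python3 -m crank '[[1,0,0,-20,0],[1,0,0,-50,0],[1,0,0,-85,0],[1,0,0,-120,0],[1,0,0,-128,0],[1,0,0,-128,0]]';python3 go.py 587.3,288.7,245
```

```text
time: 21.92
tool_pos: [0.6292, -0.1197, 0.2782]
tool_rot: [3.142, 0.0, 0.458]
contact_force: [-0.5, 0.7, 0.4]
opening: 0.0814
grip_force: 0.0
time: 22.42
tool_pos: [0.6295, -0.1198, 0.4101]
tool_rot: [3.136, -0.005, 0.458]
contact_force: [0.4, -1.2, 0.7]
opening: 0.0914
grip_force: 0.0
587.3,288.7,245 dx 142.7 dy -385.0 dz 6.1
t 22.4167 tcp [ 629.5 -119.8  410.1] rot [ 3.136 -0.005  0.458] q [-0.31  0.56  1.17 -0.    1.41  0.81] F [ 0.4 -1.2  0.7] open 0.0914 grip 0.0
```

```bash
python3 -m crank '[[1,13,-35,0,0],[1,26,-70,0,0],[1,39,-105,0,0],[1,52,-140,0,0],[1,65,-175,0,0],[1,78,-210,0,0],[1,91,-245,0,0],[1,104,-280,0,0],[1,117,-315,0,0],[1,130,-350,0,0],[1,143,-385,4,0],[1,143,-385,4,0]]'; python3 -m crank '[[1,0,0,0,0],[1,0,0,0,0]]'; python3 go.py 587.3,288.7,117;python3 - <<'E'
from h import *
p,d=vision.read_camera("top"); W=cloud("top",d)
print("pot",band(W,(355,130,400,175),.11,.14), band(W,(355,130,400,175),.085,.105)); 
E
```

```text
time: 23.42
tool_pos: [0.5853, 0.295, 0.3989]
tool_rot: [-3.138, 0.004, 0.464]
contact_force: [-0.3, -0.4, 0.9]
opening: 0.0921
grip_force: 0.0
time: 23.58
tool_pos: [0.5873, 0.2885, 0.4004]
tool_rot: [3.141, 0.003, 0.458]
contact_force: [-0.1, -0.3, 0.0]
opening: 0.092
grip_force: 0.0
587.3,288.7,117 dx 0.1 dy -0.1 dz 124.4
t 23.5833 tcp [587.3 288.5 400.4] rot [3.141e+00 3.000e-03 4.580e-01] q [ 0.34  0.59  1.13 -0.    1.42  1.45] F [-0.1 -0.3  0. ] open 0.092 grip 0.0
pot (37, np.float64(0.1234), 'rect c', array([ 626.8, -117.8]), 'size', array([17.4, 17.9]), 'ang', 84.2, 'mean', array([ 625.9, -118.2])) (329, np.float64(0.0949), 'rect c', array([ 627.3, -119.7]), 'size', array([64.8, 67. ]), 'ang', 54.4, 'mean', array([ 625.8, -118.7]))
```

Pot upright on the pan, within about 2 mm of centre. Picking up the bottle.

```bash
python3 -m crank '[[1,0,0,25,0],[1,0,0,55,0],[1,0,0,85,0],[1,0,0,108,0],[1,0,0,120,0],[1,0,0,124,0],[-1,0,0,124,0],[-1,0,0,124,0],[-1,0,0,124,0],[-1,0,0,124,0],[-1,0,0,124,0],[-1,0,0,124,0]]'; python3 -m crank '[[-1,0,0,0,0],[-1,0,0,0,0],[-1,0,0,0,0],[-1,0,0,0,0],[-1,0,0,0,0],[-1,0,0,0,0],[-1,0,0,0,0],[-1,0,0,0,0]]';python3 go.py 587.3,288.7,117
```

```text
time: 24.63
tool_pos: [0.5874, 0.2889, 0.279]
tool_rot: [3.141, -0.001, 0.458]
contact_force: [0.9, 0.2, 0.0]
opening: 0.0565
grip_force: 0.0
time: 25.3
tool_pos: [0.5875, 0.2887, 0.2783]
tool_rot: [3.141, -0.0, 0.458]
contact_force: [0.7, -1.0, 1.2]
opening: 0.0375
grip_force: 30.0
587.3,288.7,117 dx -0.1 dy -0.0 dz 2.3
t 25.3 tcp [587.5 288.7 278.3] rot [ 3.141 -0.     0.458] q [ 0.34  0.69  1.3  -0.    1.16  1.45] F [ 0.7 -1.   1.2] open 0.0375 grip 29.976314306259155
```

```bash
python3 -m crank '[[-1,0,0,-10,0],[-1,0,0,-30,0],[-1,0,0,-55,0],[-1,0,0,-85,0],[-1,0,0,-112,0],[-1,0,0,-130,0],[-1,0,0,-136,0],[-1,0,0,-136,0],[-1,0,0,-136,0]]';python3 go.py 434,-363.5,255
```

```text
time: 26.05
tool_pos: [0.587, 0.2889, 0.4129]
tool_rot: [-3.141, 0.002, 0.458]
contact_force: [0.0, -0.7, -2.9]
opening: 0.0376
grip_force: 30.0
434,-363.5,255 dx -425.7 dy 517.5 dz -1.1
t 26.05 tcp [587.  288.9 412.9] rot [-3.141e+00  2.000e-03  4.580e-01] q [0.34 0.58 1.11 0.   1.45 1.45] F [ 0.  -0.7 -2.9] open 0.0376 grip 29.961923360824585
```

```bash
python3 -m crank '[[-1,-8,10,0,0],[-1,-22,27,0,0],[-1,-40,49,0,0],[-1,-60,73,0,0],[-1,-80,97,0,0],[-1,-100,121,0,0],[-1,-120,146,0,0],[-1,-140,170,0,0],[-1,-160,194,0,0],[-1,-180,219,0,0],[-1,-200,243,0,0],[-1,-220,267,0,0]]';python3 -m crank '[[-1,-20,24,0,0],[-1,-40,49,0,0],[-1,-60,73,0,0],[-1,-80,97,0,0],[-1,-100,121,0,0],[-1,-120,146,0,0],[-1,-140,170,0,0],[-1,-160,194,0,0],[-1,-178,216,0,0],[-1,-193,235,0,0],[-1,-203,247,0,0],[-1,-206,250,0,0]]';python3 -m crank '[[-1,0,0,0,0],[-1,0,0,0,0]]';python3 go.py 434,-363.5,115.3
```

```text
time: 27.05
tool_pos: [0.507, -0.0492, 0.4122]
tool_rot: [-3.139, 0.003, 0.458]
contact_force: [1.1, 0.8, -3.5]
opening: 0.0377
grip_force: 30.0
time: 28.05
tool_pos: [0.4329, -0.3653, 0.4122]
tool_rot: [-3.139, 0.001, 0.455]
contact_force: [0.7, 0.9, -3.8]
opening: 0.0374
grip_force: 30.0
time: 28.22
tool_pos: [0.4339, -0.3624, 0.4133]
tool_rot: [-3.139, -0.0, 0.458]
contact_force: [0.1, -0.8, -3.9]
opening: 0.0373
grip_force: 30.0
434,-363.5,115.3 dx -0.4 dy 1.0 dz 139.0
t 28.2167 tcp [ 433.9 -362.4  413.3] rot [-3.139 -0.     0.458] q [-0.83  0.41  1.4   0.    1.34  0.28] F [ 0.1 -0.8 -3.9] open 0.0373 grip 29.963074922561646
```

```bash
python3 -m crank '[[-1,0,1,15,0],[-1,0,1,38,0],[-1,0,1,63,0],[-1,0,1,88,0],[-1,0,1,110,0],[-1,0,1,124,0],[-1,0,1,130,0],[-1,0,1,133,0],[-1,0,1,135,0],[-1,0,1,135,0],[-1,0,1,135,0]]';python3 go.py 434,-363.5,115.3
```

```text
time: 29.13
tool_pos: [0.4345, -0.3641, 0.2803]
tool_rot: [3.14, -0.001, 0.458]
contact_force: [-0.0, 0.8, -3.1]
opening: 0.0371
grip_force: 30.0
434,-363.5,115.3 dx -0.2 dy -0.7 dz 6.0
t 29.1333 tcp [ 434.5 -364.1  280.3] rot [ 3.14e+00 -1.00e-03  4.58e-01] q [-0.83  0.54  1.57  0.    1.02  0.28] F [-0.   0.8 -3.1] open 0.0371 grip 29.962623417377472
```

```bash
python3 -m crank '[[-1,0,0,1,0],[-1,0,0,2,0],[-1,0,0,3,0],[-1,0,0,4,0],[-1,0,0,5,0],[-1,0,0,5.5,0],[-1,0,0,5.5,0],[-1,0,0,5.5,0]]';python3 go.py 434,-363.5,115.3
```

```text
time: 29.8
tool_pos: [0.4342, -0.3642, 0.2742]
tool_rot: [3.141, -0.0, 0.458]
contact_force: [-1.7, 0.7, 1.7]
opening: 0.0377
grip_force: 30.0
434,-363.5,115.3 dx 0.1 dy -0.7 dz -0.1
t 29.8 tcp [ 434.2 -364.2  274.2] rot [ 3.141 -0.     0.458] q [-0.83  0.55  1.58 -0.    1.01  0.28] F [-1.7  0.7  1.7] open 0.0377 grip 29.96394395828247
```

Contact. Release, rise, then move aside for a look.

```bash
python3 -m crank '[[1,0,0,0,0],[1,0,0,0,0],[1,0,0,0,0],[1,0,0,0,0],[1,0,0,0,0],[1,0,0,0,0],[1,0,0,0,0],[1,0,0,-20,0],[1,0,0,-50,0],[1,0,0,-85,0],[1,0,0,-120,0],[1,0,0,-130,0]]';python3 -m crank '[[1,-35,15,-10,0],[1,-70,30,-10,0],[1,-105,45,-10,0],[1,-140,60,-10,0],[1,-170,70,-10,0],[1,-190,80,-10,0],[1,-190,80,-10,0],[1,-190,80,-10,0]]'
python3 - <<'E'
from h import *
p,d=vision.read_camera("top"); W=cloud("top",d); cv2.imwrite("pics/end.png",cv2.resize(p[100:290,200:500,::-1],None,fx=2.6,fy=2.6,interpolation=cv2.INTER_CUBIC))
for k,b,z in [("bottle",(440,190,485,235),(.11,.135)),("pot lid",(355,130,400,175),(.085,.105)),("flask",(295,185,340,230),(.145,.17)),("vial",(372,220,390,240),(.03,.06)),("rack",(285,120,332,150),(.02,.07)),("tip",(220,225,275,272),(.04,.07))]: print(k,band(W,b,*z))
E
python3 go.py
```

```text
time: 30.8
tool_pos: [0.4346, -0.3645, 0.4095]
tool_rot: [3.133, -0.002, 0.458]
contact_force: [0.6, -1.0, 0.2]
opening: 0.092
grip_force: 0.0
time: 31.47
tool_pos: [0.2982, -0.5206, 0.413]
tool_rot: [-3.141, -0.0, 0.455]
contact_force: [-0.4, 0.3, -0.7]
opening: 0.0917
grip_force: 0.0
bottle (141, np.float64(0.1215), 'rect c', array([ 433.6, -361.9]), 'size', array([36.8, 35.6]), 'ang', 59.0, 'mean', array([ 433.6, -361. ]))
pot lid (332, np.float64(0.0952), 'rect c', array([ 626.9, -119. ]), 'size', array([66. , 65.6]), 'ang', 13.0, 'mean', array([ 625.8, -118.3]))
flask (114, np.float64(0.1588), 'rect c', array([448.8,  86.9]), 'size', array([32.2, 33. ]), 'ang', 88.8, 'mean', array([448.1,  86.1]))
vial (75, np.float64(0.0505), 'rect c', array([ 378.4, -120.3]), 'size', array([28.3, 25.2]), 'ang', 88.2, 'mean', array([ 378.2, -120. ]))
rack (516, np.float64(0.0425), 'rect c', array([684.5, 102.7]), 'size', array([100.1,  54.1]), 'ang', 83.1, 'mean', array([680.7, 102.9]))
tip (1133, np.float64(0.0607), 'rect c', array([326. , 302.8]), 'size', array([123.7,  87.8]), 'ang', 75.8, 'mean', array([325.6, 301.7]))
t 31.5167 tcp [ 299.  -519.8  413.2] rot [-3.141e+00 -1.000e-03  4.570e-01] q [-1.18  0.48  1.29  0.    1.38 -0.06] F [-0.2  0.3 -0.3] open 0.0913 grip 0.0
```

View pics/end.png

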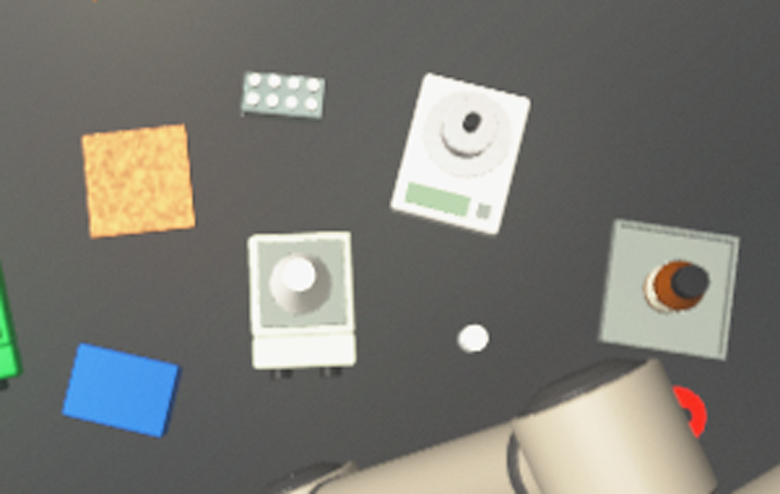

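The flask (300,280) is on the stirrer plate, the pot (470,130) on the pan, and the bottle (670,288) in the tray. All three are upright and centred, and the tip box, rack and vial have not moved. Handing in.

```bash
python3 -c "
from cell import ticket
print(ticket.hand_in())"
```

```text
the job is handed in; nothing more can be done
None
```

The job is handed in: flask on the stirrer, pot on the balance pan and bottle in the tray, all upright and within about 2 mm of centre; the tip box, rack and vial did not move, and it took about 31.5 s.

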